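# Set the dish to keep warm

### The arm

A 6-joint arm with a two-finger parallel gripper is mounted at the origin on the work surface; the furniture and walls round the work are solid. World frame = base frame: x ahead of the robot, y to its left, z up, the work surface at z = 0. Lengths are in mm, angles in rad, forces in N, time in s.
With the tool pointing down it reaches from about 325 to 900 mm from the base axis. Payload 6.1 kg.
Tool frame: the origin (TCP) lies on the centre line of the jaws, within the pads' length; the fingertips stand nose_length ahead of it and the grasp point (between the pads) lies 3 mm ahead of it (nose_length is the distance from the TCP to the fingertips, in mm); z points along the fingers, y is the line along which they close (so a half turn about z gives the same grasp; the last joint's range is limited). The gripper opens to 87 mm and grips with 3 to 60 N. Pads are 19 mm wide; open, the fingers measure 117 mm over their backs; the gripper's body (75 mm by 190 mm) begins 51 mm behind the grasp point.
Start: joints at [1.106, 0.22, 1.526, -0, 1.395, -0.126], TCP at [207.72, 589.464, 244.538] pointing down, gripper open.
Joint ranges: [-2.98, 2.98], [-0.91, 2.08], [0.09, 2.57], [-1.24, 4.39], [0.2, 2.65], [-2.68, 2.68]. Speed limits (rad/s): [2.57, 2.57, 3.01, 3.14, 3.14, 3.14].

### API

Orientations are given as a rotation vector (axis times angle).
In Python, from station import sense, capture, get_calibration, hand_in, nose_length gives the robot as it stands. The module is installed in compiled form; this text tells all that it offers.
- The arm moves only by the tool step_arm, never from a script. Its argument "commands" is a list that holds one entry, the list of rows, each a list of 7 numbers: the shift along the tool's x, y, z each as a share of 0.1 m, from -1 to 1, then the turn, a rotation vector about the tool's x, y, z each as a share of 180 degrees, from -1 to 1, then the closure, from -1 (fully open) to 1 (shut), so that 0 is half open. In form: [[[x, y, z, rx, ry, rz, hand], ...]]. A call has 1 to 5 rows; each row shifts and turns the commanded pose from where the row before left it, along the tool's axes as they then stand; what a row does not reach is not made up. A row lasts 1/12 s, in which the tool goes at most 41.7 mm and 7.16 degrees, less where a joint would pass 70% of its speed; a pose out of reach is approached as far as the arm can. A call with a number of a shift or a turn outside -1 to 1 is refused whole. A call with a gripper value outside its range is refused whole. The fingers move at their own pace and stop on an object; "grip_force" is the grip in N (left out, the last holds). Time passes only in rows, so rows that do not move let the fingers close. It gives the time, the measured TCP pose, the force, the opening and the grip force at its end, in the units of the state.
- sense(): the state, without advancing time (a new reading comes with each control period).
- capture(name): name is "scene" or "top"; returns the picture (384x512x3 uint8, red, green, blue); there is no depth.
- get_calibration(name): a dict with "fx", "fy", "cx", "cy" (pixels), "extrinsics" (4x4, takes a point from camera to world coordinates). Camera axes: x right, y down, z forward; pixel columns grow to the right and rows downward; lengths in mm; the calibration is good to about 2 mm. A picture is of the moment at which its call begins. get_calibration takes no time and is no camera call.
- hand_in(): hands the job in; it is judged then, once.
The state is a dict: "clock": time; "joint_pos": joint angles; "dq": joint speeds; "tau": joint torques, N m; "tcp_pos": TCP position; "tcp_rot": TCP orientation; "force": force on the tool from outside, world axes, zero at the start; "wrist_torque": the same for the moment, N m; "finger_gap": finger opening in mm; "gripper_force": force on a finger pad.
Only numpy, scipy, OpenCV 4.12 (cv2) and the standard library are available. Lean on these libraries where they do the work, as an engineer would, in place of code of your own. Each camera call takes 0.05 s, during which the arm holds its last target. There are 200 camera calls.

### The job

Set the steel dish upright and centred on the round plate of the warmer that stands empty, and let go of it. Then switch that warmer to its one-dot setting: pull the knob straight out of its panel to unlock it, turn it clockwise until its pointer line meets the single raised dot, and push it fully home again without ever forcing it round while it is locked. Do not knock over or shift the bowl, the pepper mill, the spray bottle or the dredger, and leave the other warmer's knob as it is.

Things in the scene. Friction and masses are not known exactly. Their poses are not given: they have to be found in the camera images.
- warmer_free: the warmer with nothing on its plate, fixed: aluminium box 220 mm deep (x), 150 wide (y), 60 high. Origin: centre of its underside; x points to its back. Its front has a sloped panel, from 60 mm height at x = -35 mm down to 33 mm at x = -110 mm; the knob axis meets it at x = -72.5, y = 0, z = 46.5 mm. Both warmers are alike; warmers and dish swap places.
- warmer_busy: the other warmer, alike in every size, with the bowl on its plate; its knob is to be left alone. (A fixed power socket hangs from the ceiling over the left rear of the table, over x = 0.58, y = 0.21, from 0.53 m above the table upward: keep the arm clear of it.)
- warmer_free_plate (a point): centre of the top face of the empty warmer's round dark steel plate (116 mm diameter, top 63 mm above the table, 3 mm above the box), 40 mm behind the box's centre; axes as the warmer's.
- warmer_free_knob (a point): knob of the empty warmer: black bar grip 38 x 12 x 25 mm on a disc 42 mm across, 5 mm thick; bar top 30 mm above the panel when home. Point on the knob's axis, 10 mm below the bar's top; rides with the knob. z: straight out of the panel (the pull direction, 0.346 rad from vertical, leaning to the low front edge); x: along the bar to the end with the thin steel pointer line; y: across the 12 mm.
- warmer_busy_knob (a point): knob of the occupied warmer: black bar grip 38 x 12 x 25 mm on a disc 42 mm across, 5 mm thick; bar top 30 mm above the panel when home. Point on the knob's axis, 10 mm below the bar's top; rides with the knob. z: straight out of the panel (the pull direction, 0.346 rad from vertical, leaning to the low front edge); x: along the bar to the end with the thin steel pointer line; y: across the 12 mm.
- warmer_free_turn (a joint): turn of that knob, rad, clockwise positive seen from outside. 0: pointer line straight up the slope at the raised bar mark (off); 1.15: at the single raised dot (wanted); 2.1: at the two dots. Stays where left; takes 0.03 N m. Home, it is locked in a notch: the off notch is wide (within 0.35 of 0), those of the dots allow 0.12 each side, lips rounded. Stops at -0.5 and 2.4.
- warmer_free_pull (a joint): how far that knob is pulled out along its axis, m: 0 home and locked, 0.012 fully out at its stop; turns freely beyond about 0.008. Takes about 3 N either way and stays where left (no spring). It goes home only at a notch; elsewhere it stops about 0.007 out.
- warmer_busy_turn (a joint): the same turn for the occupied warmer's knob; leave it.
- warmer_busy_pull (a joint): the same pull for the occupied warmer's knob; leave it at 0.
- dish_center (a point): round open steel dish, loose, about 0.12 kg, 131 mm across the rim, 42 mm high, 116 mm across underneath. Its wall, about 3 mm thick, flares from 58 mm outer radius at 8 mm height to 65.5 mm at the rim. Point on its axis half-way up (21 mm above its underside); z up. Too wide to span: pinch its wall at the rim. It stands among the mill, the bottle and the dredger.
- bowl_center (a point): low pale bowl, 152 mm across, 63 mm high, on the occupied warmer's plate; point on its axis half-way up; z up. Leave it.
- mill_center (a point): pepper mill, black body with a white top, 54 mm diameter, 140 mm high, loose, beside the dish; point on its axis half-way up; z up. Leave it.
- bottle_center (a point): white spray bottle with a black head, 48 mm diameter, 147 mm high, loose, beside the dish; point on its axis half-way up; z up. Leave it.
- dredger_center (a point): steel sugar dredger, 72 mm diameter, 108 mm high, loose, beside the dish; point on its axis half-way up; z up. Leave it.

How it is judged (in metres and radians):
On the way, in this order (a step that is already met when the one before it is completed fails the run):
1. the dish rests centred on the empty warmer's plate, let go (horizontal distance between dish_center and warmer_free_plate below 0.02 m and z of dish_center in the frame of warmer_free_plate between 0.016 and 0.026 m and angle between dish_center's own z axis and vertical below 0.06 rad and contact force between the fingers and dish below 0.05 N), for 0.2 s.
2. with the dish on the plate, the knob is out of its lock and turned to the single dot (horizontal distance between dish_center and warmer_free_plate below 0.02 m and z of dish_center in the frame of warmer_free_plate between 0.016 and 0.026 m and angle between dish_center's own z axis and vertical below 0.06 rad and value of joint warmer_free_pull above 0.006 m and value of joint warmer_free_turn between 0.95 and 1.35 rad), for 0.05 s.
3. the knob is pushed home at the single dot (horizontal distance between dish_center and warmer_free_plate below 0.02 m and z of dish_center in the frame of warmer_free_plate between 0.016 and 0.026 m and angle between dish_center's own z axis and vertical below 0.06 rad and value of joint warmer_free_pull below 0.002 m and value of joint warmer_free_turn between 0.95 and 1.35 rad), for 0.2 s.
At the end, for the whole second after the job is handed in: The dish stands at rest and let go on the empty warmer's plate, its axis within 20 mm of the plate's centre and upright (0.06 rad); that warmer's knob is home (pulled out less than 2 mm) at the single dot (1.15 rad, within 0.2); the other warmer's knob is still home and off (all of step 3 and contact force between the fingers and dish below 0.05 N and linear speed of dish below 0.02 m/s and value of joint warmer_busy_turn between -0.4 and 0.4 rad and value of joint warmer_busy_pull below 0.002 m); the robot touches nothing.
It fails at once if the bowl is shifted more than 30 mm or tipped over (distance of bowl_center from where it was at the start of the episode above 0.03 m or angle between bowl_center's own z axis and vertical above 0.3 rad).
It fails at once if the pepper mill, the spray bottle or the dredger is shifted more than 30 mm or tipped over ((distance of mill_center from where it was at the start of the episode above 0.03 m or angle between mill_center's own z axis and vertical above 0.3 rad) or (distance of bottle_center from where it was at the start of the episode above 0.03 m or angle between bottle_center's own z axis and vertical above 0.3 rad) or (distance of dredger_center from where it was at the start of the episode above 0.03 m or angle between dredger_center's own z axis and vertical above 0.3 rad)).
It fails at once if the other warmer's knob is pulled out or turned out of its off notch (value of joint warmer_busy_pull above 0.004 m or not (value of joint warmer_busy_turn between -0.4 and 0.4 rad)).
It fails at once if the knob is forced round while pushed in (value of joint warmer_free_pull below 0.004 m and (value of joint warmer_free_turn between 0.55 and 0.9 rad or value of joint warmer_free_turn between 1.42 and 1.85 rad)).
It also fails if it takes over 61 s, if anything falls off the work surface, if the arm or the gripper's body presses on something with over 40 N, if the wrist force passes 120 N, or if a joint passes its speed limit or range.

## Working session

There is one attempt and no reset: what is moved stays moved. The work goes in short steps, Python scripts to look and compute and a tool call to move; the robot and the scene stay as the last step left them, time stands still between calls to the robot, and variables do not carry over. Pictures are saved under pics/ and viewed, at most 10 in all, crops included, and the job is handed in when it is done.

Besides the shell and the picture viewer there is one more tool, called in YAML: its name, and indented under it one key for each argument. step_arm: Moves the arm, as the interface text tells. Its arguments: {"type":"object","properties":{"commands":{"type":"array","items":{"type":"array","items":{"type":"array","items":{"type":"number"}}}},"grip_force":{"type":"number"}},"required":["commands"]}

```bash
mkdir -p pics
python3 - <<'E'
from station import *
import cv2
for n in("scene","top"):
    cv2.imwrite(f"pics/{n}0.png",cv2.resize(capture(n),(800,600),interpolation=cv2.INTER_CUBIC)[:,:,::-1])
    print(n,get_calibration(n))
s=sense();print({k:s[k] for k in s});print(nose_length if not callable(nose_length) else nose_length())
E
```

```text
scene {'fx': 491.7295235239723, 'fy': 491.7295235239723, 'cx': 252.73983256944706, 'cy': 191.92976349841874, 'extrinsics': array([[ 5.54677686e-01, -3.80702294e-01,  7.39863790e-01,
        -6.48813198e+02],
       [-8.32060436e-01, -2.56825617e-01,  4.91646248e-01,
        -7.21930053e+02],
       [ 2.84511982e-03, -8.88316591e-01, -4.59222756e-01,
         7.65160026e+02],
       [ 0.00000000e+00,  0.00000000e+00,  0.00000000e+00,
         1.00000000e+00]])}
top {'fx': 361.7402244191885, 'fy': 361.7402244191885, 'cx': 246.3285628414696, 'cy': 190.76286889698986, 'extrinsics': array([[ 2.51383143e-02, -9.98563619e-01,  4.73155756e-02,
         3.72045230e+02],
       [-9.99683113e-01, -2.50477008e-02,  2.50711276e-03,
         9.20905926e-01],
       [-1.31836521e-03, -4.73636065e-02, -9.98876845e-01,
         1.08952048e+03],
       [ 0.00000000e+00,  0.00000000e+00,  0.00000000e+00,
         1.00000000e+00]])}
{'clock': 0.1, 'joint_pos': array([ 1.10592642e+00,  2.21145046e-01,  1.52749800e+00, -2.42265364e-06,
        1.39473124e+00, -1.26095106e-01]), 'dq': array([-0.00080621, -0.0004567 , -0.00138635,  0.00014692,  0.00051004,
       -0.00066903]), 'tau': array([ 2.38013363e-04, -4.95947993e+01, -3.88514364e+01,  7.02249398e-02,
        5.16721944e-02, -4.40764916e-05]), 'tcp_pos': array([207.46889348, 588.99769723, 243.54732251]), 'tcp_rot': array([-5.29517203e-01, -3.09612073e+00,  2.67794012e-03]), 'force': array([-0.23553718, -1.00383656, -0.45220074]), 'wrist_torque': array([ 0.02263568, -0.05891694,  0.02141175]), 'gripper_force': 0.0, 'finger_gap': 86.90439624984734}
22.0
```

View pics/scene0.png

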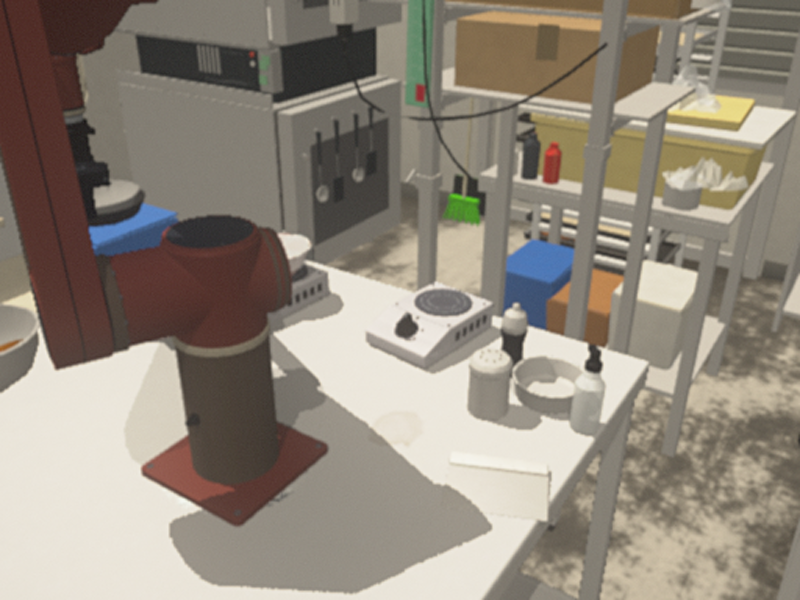

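View pics/top0.png

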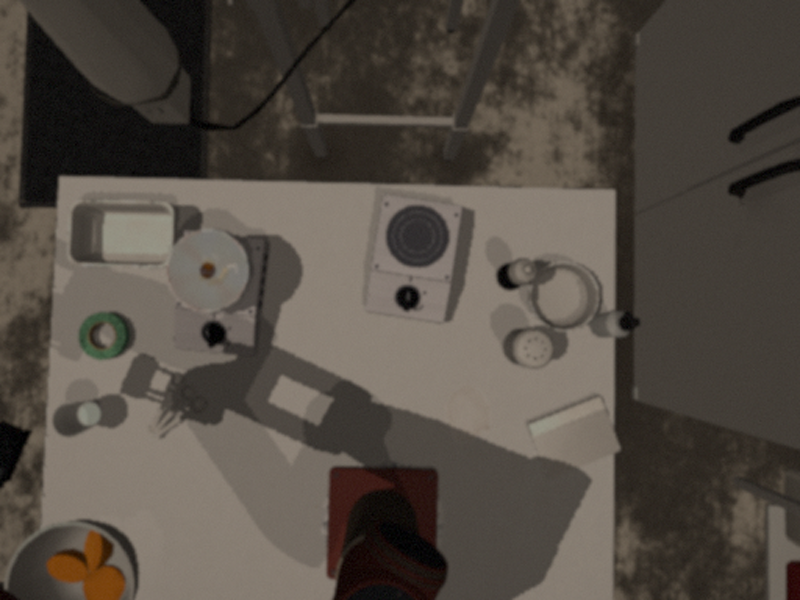

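The top view shows the empty warmer (plate about (417,235), knob about (408,297)). The dish is at about (566,295), with the mill at (515,272), the bottle at (625,322) and the dredger at (530,347). The scene view agrees. Next I'll enlarge the top view to measure.

```bash
cat > h.py <<'E'
from station import *
import numpy as np, cv2
from scipy.spatial.transform import Rotation as R
def ray(n,u,v,z):
    c=get_calibration(n);E=c["extrinsics"]
    d=E[:3,:3]@np.array([(u-c["cx"])/c["fx"],(v-c["cy"])/c["fy"],1]);o=E[:3,3]
    return o+d*(z-o[2])/d[2]
def proj(n,P):
    c=get_calibration(n);E=c["extrinsics"]
    p=(np.atleast_2d(P)-E[:3,3])@E[:3,:3]
    return np.c_[c["fx"]*p[:,0]/p[:,2]+c["cx"],c["fy"]*p[:,1]/p[:,2]+c["cy"]]
def crop(n,u,v,w,h,k,f):
    im=capture(n)[v:v+h,u:u+w,::-1]
    cv2.imwrite(f,cv2.convertScaleAbs(cv2.resize(im,None,fx=k,fy=k,interpolation=cv2.INTER_CUBIC),alpha=1.4))
E
python3 -c "
from h import *
crop('top',230,115,190,130,4.2,'pics/c1.png')"
```

```text
(no output)
```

View pics/c1.png

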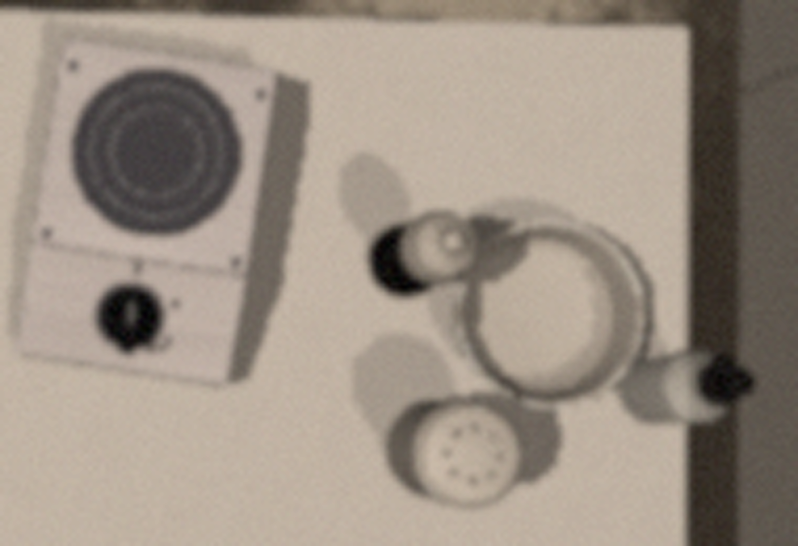

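The crop shows the plate at x 73–241 and y 68–235, the dish rim centred at about (559,312), the mill base near (400,260), the dredger top at (468,453), and the bottle head at (725,380). The knob is at (130,317), with the bar mark above it at (137,265) and the dots on its right.

```bash
python3 -c "
from h import *
f=lambda x,y,z:print(x,y,ray('top',230+(x+.5)/4.2-.5,115+(y+.5)/4.2-.5,z).round(1))
print('plate');f(157,151.5,63)
print('box corners');f(62,37,60);f(278,72,60);f(22,352,33);f(225,383,33)
print('knob top');f(130,316,72)
print('barmark, dots');f(137,265,55);f(175,302,48);f(165,345,40)
print('dish');f(559,312,42)
print('mill base, top');f(402,259,20);f(447,243,140)
print('bottle top,base');f(722,380,147);f(668,390,20)
print('dredger top');f(468,453,108)
"
```

```text
plate
157 151.5 [536.7 -52.6  63. ]
box corners
62 37 [614.4  14.   60. ]
278 72 [ 593.9 -134.2   60. ]
22 352 [398.8  36.5  33. ]
225 383 [ 380.8 -105.1   33. ]
knob top
130 316 [423.8 -36.6  72. ]
barmark, dots
137 265 [459.6 -41.2  55. ]
175 302 [435.4 -68.1  48. ]
165 345 [406.  -62.4  40. ]
dish
559 312 [ 435.5 -333.6   42. ]
mill base, top
402 259 [ 471.5 -229.5   20. ]
447 243 [ 471.1 -231.7  140. ]
bottle top,base
722 380 [ 389.5 -401.4  147. ]
668 390 [ 383.9 -417.7   20. ]
dredger top
468 453 [ 339.1 -254.8  108. ]
```

```bash
cat >> h.py <<'E'
import json
def cur():
    s=sense();return np.array(s["tcp_pos"]),R.from_rotvec(s["tcp_rot"])
def tool(phi,tilt):  # y outward along phi, fingers pointing down and inward by tilt
    e=np.array([np.cos(phi),np.sin(phi),0]);u=np.array([0,0,1.])
    z=-np.sin(tilt)*e-np.cos(tilt)*u;y=np.cos(tilt)*e-np.sin(tilt)*u
    return R.from_matrix(np.c_[np.cross(y,z),y,z])
def plan(wps,hand,start=None):
    p,r=start or cur()
    for q,t,n in wps:
        rows=[];w=(r.inv()*t).as_rotvec();dp=(q-p)/n
        for i in range(n):
            v=r.inv().apply(dp)/100; rows.append([round(float(x),3) for x in [*v,*(w/n/np.pi),hand]]); r=r*R.from_rotvec(w/n)
        p=q
        for i in range(0,n,5): print(json.dumps([rows[i:i+5]]))
        print('--')
def rim(c,phi,tilt=.217,depth=12,zb=0,back=0):
    t=tool(phi,tilt);rad=65.5-.22*depth-1.5
    G=np.array([c[0]+rad*np.cos(phi),c[1]+rad*np.sin(phi),zb+42-depth])
    return G+t.apply([0,0,-3-back]),t
E
python3 -c "
from h import *
c=(435.5,-333.6);phi=np.radians(-30)
p,t=rim(c,phi,back=190);print(p)
plan([(p,t,26)],-0.1)"
```

```text
[ 524.62534508 -385.05654197  218.47371492]
[[[-0.24, -0.313, 0.01, 0.002, 0.002, 0.021, -0.1], [-0.26, -0.296, 0.01, 0.002, 0.002, 0.021, -0.1], [-0.279, -0.278, 0.01, 0.002, 0.002, 0.021, -0.1], [-0.298, -0.258, 0.009, 0.002, 0.002, 0.021, -0.1], [-0.314, -0.238, 0.009, 0.002, 0.002, 0.021, -0.1]]]
[[[-0.33, -0.216, 0.008, 0.002, 0.002, 0.021, -0.1], [-0.343, -0.193, 0.006, 0.002, 0.002, 0.021, -0.1], [-0.356, -0.17, 0.005, 0.002, 0.002, 0.021, -0.1], [-0.366, -0.145, 0.003, 0.002, 0.002, 0.021, -0.1], [-0.375, -0.121, 0.001, 0.002, 0.002, 0.021, -0.1]]]
[[[-0.383, -0.095, -0.001, 0.002, 0.002, 0.021, -0.1], [-0.388, -0.069, -0.003, 0.002, 0.002, 0.021, -0.1], [-0.392, -0.043, -0.006, 0.002, 0.002, 0.021, -0.1], [-0.394, -0.017, -0.009, 0.002, 0.002, 0.021, -0.1], [-0.394, 0.01, -0.011, 0.002, 0.002, 0.021, -0.1]]]
[[[-0.392, 0.036, -0.014, 0.002, 0.002, 0.021, -0.1], [-0.389, 0.062, -0.018, 0.002, 0.002, 0.021, -0.1], [-0.384, 0.088, -0.021, 0.002, 0.002, 0.021, -0.1], [-0.377, 0.114, -0.024, 0.002, 0.002, 0.021, -0.1], [-0.368, 0.139, -0.028, 0.002, 0.002, 0.021, -0.1]]]
[[[-0.358, 0.163, -0.031, 0.002, 0.002, 0.021, -0.1], [-0.346, 0.186, -0.035, 0.002, 0.002, 0.021, -0.1], [-0.332, 0.209, -0.039, 0.002, 0.002, 0.021, -0.1], [-0.317, 0.23, -0.042, 0.002, 0.002, 0.021, -0.1], [-0.301, 0.251, -0.046, 0.002, 0.002, 0.021, -0.1]]]
[[[-0.283, 0.27, -0.05, 0.002, 0.002, 0.021, -0.1]]]
--
```

step_arm:
  commands:
    - [[-0.24,-0.31,0.01,0.002,0.002,0.021,-0.1],[-0.26,-0.3,0.01,0.002,0.002,0.021,-0.1],[-0.28,-0.28,0.01,0.002,0.002,0.021,-0.1],[-0.3,-0.26,0.01,0.002,0.002,0.021,-0.1],[-0.31,-0.24,0.01,0.002,0.002,0.021,-0.1]]

```text
clock: 0.57
tcp_pos: [268.7, 399.9, 239.1]
tcp_rot: [-1.023, -2.932, 0.041]
force: [1.0, 0.6, 0.3]
finger_gap: 61.7
gripper_force: 0.0
```

step_arm:
  commands:
    - [[-0.33,-0.22,0.01,0.002,0.002,0.021,-0.1],[-0.34,-0.19,0.01,0.002,0.002,0.021,-0.1],[-0.36,-0.17,0,0.002,0.002,0.021,-0.1],[-0.37,-0.14,0,0.002,0.002,0.021,-0.1],[-0.38,-0.12,0,0.002,0.002,0.021,-0.1]]

```text
clock: 0.98
tcp_pos: [332.4, 212.8, 236.1]
tcp_rot: [-1.474, -2.692, 0.077]
force: [1.1, 0.2, -0.2]
finger_gap: 48.4
gripper_force: 0.0
```

step_arm:
  commands:
    - [[-0.38,-0.1,0,0.002,0.002,0.021,-0.1],[-0.39,-0.07,0,0.002,0.002,0.021,-0.1],[-0.39,-0.04,-0.01,0.002,0.002,0.021,-0.1],[-0.39,-0.02,-0.01,0.002,0.002,0.021,-0.1],[-0.39,0.01,-0.01,0.002,0.002,0.021,-0.1]]

```text
clock: 1.4
tcp_pos: [395.6, 26.7, 233.6]
tcp_rot: [-1.877, -2.386, 0.112]
force: [-0.1, 0.5, -0.3]
finger_gap: 47.8
gripper_force: 0.0
```

step_arm:
  commands:
    - [[-0.39,0.04,-0.01,0.002,0.002,0.021,-0.1],[-0.39,0.06,-0.02,0.002,0.002,0.021,-0.1],[-0.38,0.09,-0.02,0.002,0.002,0.021,-0.1],[-0.38,0.11,-0.02,0.002,0.002,0.021,-0.1],[-0.37,0.14,-0.03,0.002,0.002,0.021,-0.1]]

```text
clock: 1.82
tcp_pos: [460.7, -159.3, 230.7]
tcp_rot: [-2.221, -2.021, 0.144]
force: [0.5, 0.3, -0.0]
finger_gap: 47.6
gripper_force: 0.0
```

step_arm:
  commands:
    - [[-0.36,0.16,-0.03,0.002,0.002,0.021,-0.1],[-0.35,0.19,-0.03,0.002,0.002,0.021,-0.1],[-0.33,0.21,-0.04,0.002,0.002,0.021,-0.1],[-0.32,0.23,-0.04,0.002,0.002,0.021,-0.1],[-0.3,0.25,-0.05,0.002,0.002,0.021,-0.1]]

```text
clock: 2.23
tcp_pos: [527.2, -345.4, 228.7]
tcp_rot: [-2.501, -1.61, 0.171]
force: [1.4, 0.6, 0.8]
finger_gap: 48.0
gripper_force: 0.0
```

step_arm:
  commands:
    - [[-0.28,0.27,-0.05,0.002,0.002,0.021,-0.1],[0,0,0,0,0,0,-0.1],[0,0,0,0,0,0,-0.1]]

```text
clock: 2.48
tcp_pos: [540.0, -382.0, 226.4]
tcp_rot: [-2.545, -1.523, 0.177]
force: [-0.1, 0.5, 0.0]
finger_gap: 47.7
gripper_force: 0.0
```

```bash
python3 -c "
from h import *
c=(435.5,-333.6);phi=np.radians(-30)
p,t=rim(c,phi,back=190);q,r=cur();print(p-q,(r.inv()*t).as_rotvec())
plan([(rim(c,phi,back=60)[0],t,5),(rim(c,phi)[0],t,5)],-0.1)
crop('scene',270,180,150,110,5,'pics/s1.png')"
```

```text
[-15.4009287   -3.06827762  -7.88642172] [0.01034548 0.02097131 0.02907345]
[[[-0.014, -0.023, 0.281, 0.001, 0.001, 0.002, -0.1], [-0.016, -0.022, 0.281, 0.001, 0.001, 0.002, -0.1], [-0.017, -0.022, 0.281, 0.001, 0.001, 0.002, -0.1], [-0.018, -0.021, 0.281, 0.001, 0.001, 0.002, -0.1], [-0.019, -0.02, 0.281, 0.001, 0.001, 0.002, -0.1]]]
--
[[[-0.0, 0.0, 0.12, -0.0, -0.0, -0.0, -0.1], [-0.0, 0.0, 0.12, -0.0, -0.0, -0.0, -0.1], [-0.0, 0.0, 0.12, -0.0, -0.0, -0.0, -0.1], [-0.0, 0.0, 0.12, -0.0, -0.0, -0.0, -0.1], [-0.0, 0.0, 0.12, -0.0, -0.0, -0.0, -0.1]]]
--
```

View pics/s1.png

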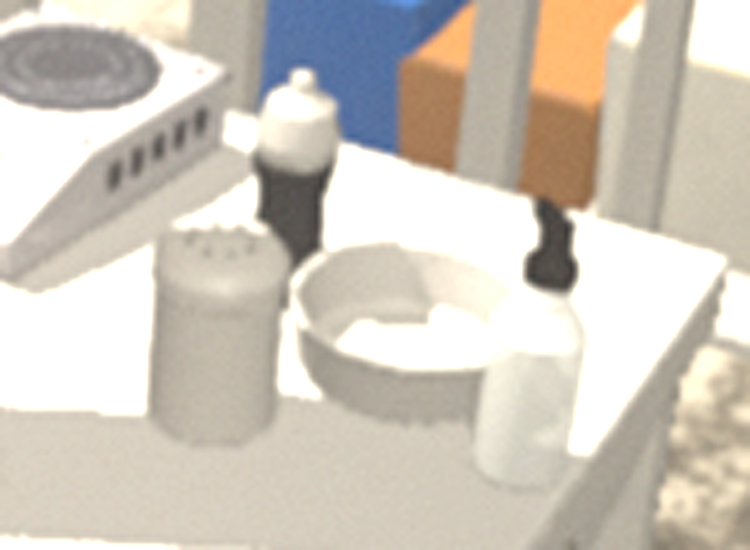

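The scene crop shows the dish with the mill, dredger and bottle around it. Its far right side is free, and the rim's left edge is at crop (293,290). Descending in part and checking the projected rim.

step_arm:
  commands:
    - [[-0.01,-0.02,0.28,0.001,0.001,0.002,-0.1],[-0.02,-0.02,0.28,0.001,0.001,0.002,-0.1],[-0.02,-0.02,0.28,0.001,0.001,0.002,-0.1],[-0.02,-0.02,0.28,0.001,0.001,0.002,-0.1],[-0.02,-0.02,0.28,0.001,0.001,0.002,-0.1]]

```text
clock: 2.95
tcp_pos: [501.4, -369.1, 94.8]
tcp_rot: [-2.555, -1.479, 0.169]
force: [-0.2, -0.9, 0.6]
finger_gap: 48.0
gripper_force: 0.0
```

step_arm:
  commands:
    - [[0,0,0,0,0,0,-0.1]]

```text
clock: 3.03
tcp_pos: [497.5, -366.4, 89.4]
tcp_rot: [-2.545, -1.473, 0.174]
force: [-0.8, 0.7, -0.8]
finger_gap: 47.6
gripper_force: 0.0
```

```bash
python3 -c "
from h import *
a=np.linspace(0,6.28,73);P=np.c_[435.5+65.5*np.cos(a),-333.6+65.5*np.sin(a),42+0*a]
q=(proj('scene',P)-[270,180])*5;print(q.min(0),q.max(0))
c=(435.5,-333.6);phi=np.radians(-30)
p,t=rim(c,phi,back=60);q,r=cur();print(p-q,(r.inv()*t).as_rotvec())
plan([(rim(c,phi)[0],t,5)],-0.1)
crop('top',300,125,120,100,6,'pics/t2.png')"
```

```text
[303.56552152 236.99054518] [550.88800811 369.99068521]
[ 2.8525089  -4.66712609  2.15039321] [-0.01157289  0.00457136  0.00159433]
[[[-0.005, 0.01, 0.114, -0.001, 0.0, 0.0, -0.1], [-0.005, 0.01, 0.114, -0.001, 0.0, 0.0, -0.1], [-0.005, 0.009, 0.114, -0.001, 0.0, 0.0, -0.1], [-0.005, 0.009, 0.114, -0.001, 0.0, 0.0, -0.1], [-0.005, 0.009, 0.114, -0.001, 0.0, 0.0, -0.1]]]
--
```

View pics/t2.png

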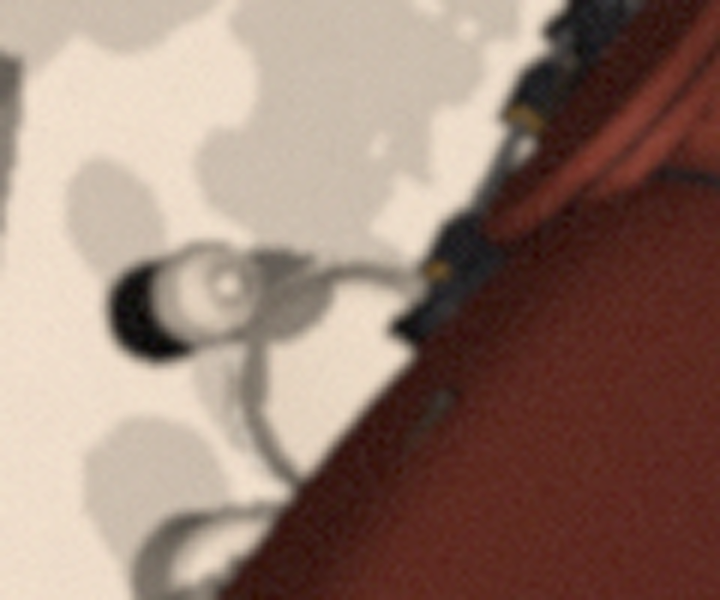

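The top crop shows the gripper straddling the far rim, with the arm hiding the rest. The rim's projection agrees to a few mm. Descending and closing.

step_arm:
  commands:
    - [[0,0.01,0.11,0,0,0,-0.1],[0,0.01,0.11,0,0,0,-0.1],[0,0.01,0.11,0,0,0,-0.1],[0,0.01,0.11,0,0,0,-0.1],[0,0,0.11,0,0,0,-0.1]]

```text
clock: 3.5
tcp_pos: [494.7, -367.3, 39.4]
tcp_rot: [-2.556, -1.477, 0.17]
force: [-0.4, -0.0, -0.7]
finger_gap: 47.8
gripper_force: 0.0
```

step_arm:
  commands:
    - [[0,0,0,0,0,0,-0.1],[0,0,0,0,0,0,0.5],[0,0,0,0,0,0,0.7],[0,0,0,0,0,0,0.8]]
  grip_force: 25

```text
clock: 3.83
tcp_pos: [494.9, -367.7, 40.7]
tcp_rot: [-2.556, -1.477, 0.17]
force: [0.1, 0.9, 0.4]
finger_gap: 34.9
gripper_force: 0.0
```

step_arm:
  commands:
    - [[0,0,0.06,0,0,0,0.8],[0,0,0,0,0,0,0.8],[0,0,0,0,0,0,0.9]]

```text
clock: 4.08
tcp_pos: [492.9, -366.2, 33.9]
tcp_rot: [-2.554, -1.476, 0.171]
force: [-0.9, 1.4, 1.4]
finger_gap: 15.7
gripper_force: 0.7
```

step_arm:
  commands:
    - [[0,0,0,0,0,0,1],[0,0,0,0,0,0,1],[0,0,0,0,0,0,1],[0,0,0,0,0,0,1],[0,0,0,0,0,0,1]]

```text
clock: 4.5
tcp_pos: [493.2, -366.7, 34.6]
tcp_rot: [-2.555, -1.476, 0.171]
force: [-3.5, 1.4, 5.0]
finger_gap: 5.5
gripper_force: 24.6
```

step_arm:
  commands:
    - [[0,-0.02,-0.1,0,0,0,1],[0,-0.03,-0.14,0,0,0,1],[0,-0.04,-0.2,0,0,0,1],[0,-0.04,-0.2,0,0,0,1],[0,-0.06,-0.25,0,0,0,1]]

```text
clock: 4.92
tcp_pos: [494.4, -366.3, 126.1]
tcp_rot: [-2.555, -1.476, 0.17]
force: [-0.1, -0.7, -1.4]
finger_gap: 5.1
gripper_force: 25.0
```

step_arm:
  commands:
    - [[0,-0.06,-0.25,0,0,0,1],[0,-0.06,-0.25,0,0,0,1],[0,-0.06,-0.25,0,0,0,1],[0,0,0,0,0,0,1]]

```text
clock: 5.25
tcp_pos: [496.1, -367.6, 210.4]
tcp_rot: [-2.566, -1.482, 0.165]
force: [-0.1, -0.6, -0.3]
finger_gap: 5.2
gripper_force: 25.0
```

```bash
python3 -c "
from h import *
crop('scene',270,110,150,150,4,'pics/s2.png')
pl=(536.7,-52.6);phi=np.radians(-5)
p,t=rim(pl,phi,depth=10.3,zb=160);q,r=cur();print(sense()['finger_gap'],q,r.as_matrix()[:,2],r.as_matrix()[:,1])
p2=p-[0,0,80];plan([(p,t,14),(p2,t,5)],1)"
```

```text
5.540072539249431 [ 495.47127264 -367.0767375   207.4206649 ] [-0.18391524  0.09645029 -0.97819861] [ 0.84697631 -0.48946197 -0.20750448]
[[[0.228, -0.044, 0.017, 0.0, -0.002, -0.01, 1.0], [0.23, -0.037, 0.015, 0.0, -0.002, -0.01, 1.0], [0.231, -0.03, 0.014, 0.0, -0.002, -0.01, 1.0], [0.232, -0.023, 0.013, 0.0, -0.002, -0.01, 1.0], [0.232, -0.015, 0.011, 0.0, -0.002, -0.01, 1.0]]]
[[[0.233, -0.008, 0.01, 0.0, -0.002, -0.01, 1.0], [0.233, -0.001, 0.008, 0.0, -0.002, -0.01, 1.0], [0.233, 0.006, 0.007, 0.0, -0.002, -0.01, 1.0], [0.233, 0.013, 0.006, 0.0, -0.002, -0.01, 1.0], [0.232, 0.02, 0.004, 0.0, -0.002, -0.01, 1.0]]]
[[[0.231, 0.027, 0.003, 0.0, -0.002, -0.01, 1.0], [0.23, 0.034, 0.001, 0.0, -0.002, -0.01, 1.0], [0.229, 0.041, 0.0, 0.0, -0.002, -0.01, 1.0], [0.228, 0.048, -0.001, 0.0, -0.002, -0.01, 1.0]]]
--
[[[0.0, 0.034, 0.156, 0.0, 0.0, 0.0, 1.0], [0.0, 0.034, 0.156, 0.0, 0.0, 0.0, 1.0], [0.0, 0.034, 0.156, 0.0, 0.0, 0.0, 1.0], [0.0, 0.034, 0.156, 0.0, 0.0, 0.0, 1.0], [0.0, 0.034, 0.156, 0.0, 0.0, 0.0, 1.0]]]
--
```

View pics/s2.png

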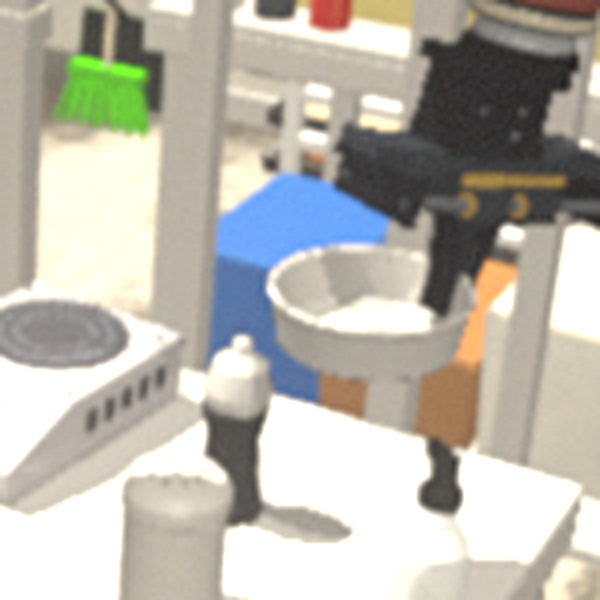

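The dish is held nearly level above the mill, and the mill, bottle and dredger still stand. Moving to the warmer.

step_arm:
  commands:
    - [[0.23,-0.04,0.02,0,-0.002,-0.01,1],[0.23,-0.04,0.02,0,-0.002,-0.01,1],[0.23,-0.03,0.01,0,-0.002,-0.01,1],[0.23,-0.02,0.01,0,-0.002,-0.01,1],[0.23,-0.02,0.01,0,-0.002,-0.01,1]]

```text
clock: 5.72
tcp_pos: [529.7, -253.7, 196.9]
tcp_rot: [-2.432, -1.681, 0.189]
force: [0.6, 0.8, -0.4]
finger_gap: 5.5
gripper_force: 25.0
```

step_arm:
  commands:
    - [[0.23,-0.01,0.01,0,-0.002,-0.01,1],[0.23,0,0.01,0,-0.002,-0.01,1],[0.23,0.01,0.01,0,-0.002,-0.01,1],[0.23,0.01,0.01,0,-0.002,-0.01,1],[0.23,0.02,0,0,-0.002,-0.01,1]]

```text
clock: 6.13
tcp_pos: [565.2, -144.2, 192.0]
tcp_rot: [-2.294, -1.875, 0.207]
force: [0.1, -0.1, -0.9]
finger_gap: 5.2
gripper_force: 25.0
```

step_arm:
  commands:
    - [[0.23,0.03,0,0,-0.002,-0.01,1],[0.23,0.03,0,0,-0.002,-0.01,1],[0.23,0.04,0,0,-0.002,-0.01,1],[0.23,0.05,0,0,-0.002,-0.01,1],[0,0,0,0,0,0,1]]

```text
clock: 6.55
tcp_pos: [594.4, -52.4, 188.9]
tcp_rot: [-2.17, -2.027, 0.217]
force: [-0.3, 0.0, -1.4]
finger_gap: 5.3
gripper_force: 25.0
```

step_arm:
  commands:
    - [[0,0,0,0,0,0,1]]

```text
clock: 6.63
tcp_pos: [593.8, -55.5, 189.1]
tcp_rot: [-2.173, -2.024, 0.22]
force: [0.0, -0.2, -0.4]
finger_gap: 5.6
gripper_force: 25.0
```

```bash
python3 -c "
from h import *
crop('scene',225,115,140,130,4.5,'pics/s3.png')
pl=(536.7,-52.6);phi=np.radians(-5)
p,t=rim(pl,phi,depth=10.3,zb=80);q,r=cur();print(sense()['finger_gap'],q,p-q,(r.inv()*t).as_rotvec())
plan([(p,t,5)],1)"
```

```text
5.013199095838324 [593.71747239 -56.5514977  189.26129426] [  5.1250561   -1.48526907 -74.63165102] [-0.00340855  0.00012451  0.01446287]
[[[-0.003, 0.043, 0.143, -0.0, 0.0, 0.001, 1.0], [-0.003, 0.043, 0.143, -0.0, 0.0, 0.001, 1.0], [-0.002, 0.043, 0.143, -0.0, 0.0, 0.001, 1.0], [-0.002, 0.043, 0.143, -0.0, 0.0, 0.001, 1.0], [-0.002, 0.042, 0.143, -0.0, 0.0, 0.001, 1.0]]]
--
```

View pics/s3.png

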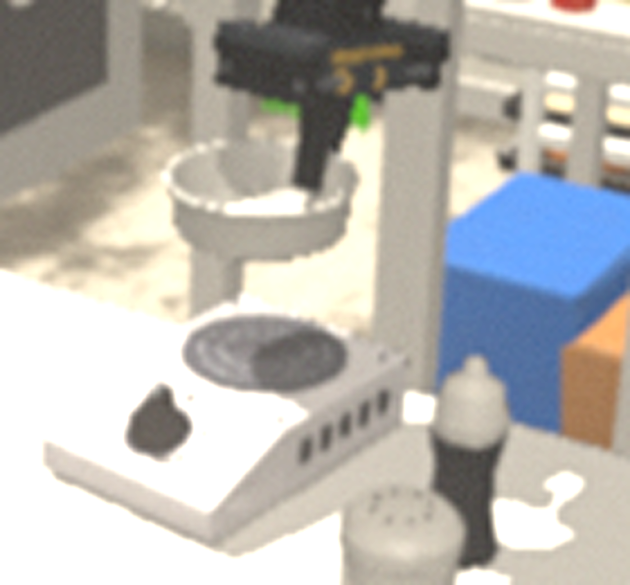

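The dish hangs over the plate: rim spans x 165–358 in the crop, plate centre at about (265,353). Lowering, and checking the dish centre against that picture.

step_arm:
  commands:
    - [[0,0.04,0.14,0,0,0.001,1],[0,0.04,0.14,0,0,0.001,1],[0,0.04,0.14,0,0,0.001,1],[0,0.04,0.14,0,0,0.001,1],[0,0.04,0.14,0,0,0.001,1]]

```text
clock: 7.1
tcp_pos: [597.6, -57.5, 115.0]
tcp_rot: [-2.193, -2.003, 0.222]
force: [0.3, 0.6, -1.2]
finger_gap: 5.1
gripper_force: 25.0
```

step_arm:
  commands:
    - [[0,0,0,0,0,0,1],[0,0,0,0,0,0,1]]

```text
clock: 7.27
tcp_pos: [597.3, -57.0, 115.6]
tcp_rot: [-2.191, -2.003, 0.224]
force: [0.1, 0.3, -0.9]
finger_gap: 5.5
gripper_force: 25.0
```

```bash
python3 -c "
from h import *
a=np.linspace(0,6.28,73)
def ext(c,z,rr):
    q=(proj('scene',np.c_[c[0]+rr*np.cos(a),c[1]+rr*np.sin(a),z+0*a])-[225,115])*4.5;print(q.min(0),q.max(0))
ext((531.6,-54.1),196,65.5);ext((536.7,-52.6),63,58)
pl=(536.7,-52.6);phi=np.radians(-5)
p,t=rim(pl,phi,depth=10.3,zb=63);q,r=cur();print(sense()['force'],p-q,(r.inv()*t).as_rotvec())
"
```

```text
[173.22734855 134.70854385] [371.70905777 211.93860554]
[183.73532953 309.60662392] [351.9105687  386.84633156]
[ 0.12582551  0.2787583  -0.94557892] [  1.570506    -0.9872709  -17.99917075] [-0.00572785 -0.00083544 -0.00225754]
```

step_arm:
  commands:
    - [[-0.01,0.03,0.05,0,0,0,1],[-0.01,0.02,0.05,0,0,0,1],[-0.01,0.01,0.04,0,0,0,1],[0,0,0,0,0,0,1],[0,0,0,0,0,0,1]]

```text
clock: 7.68
tcp_pos: [600.9, -60.4, 102.5]
tcp_rot: [-2.193, -2.005, 0.221]
force: [0.7, -0.2, -0.9]
finger_gap: 5.3
gripper_force: 25.0
```

step_arm:
  commands:
    - [[0,0,0.02,0,0,0,1],[0,0,0,0,0,0,1]]

```text
clock: 7.85
tcp_pos: [600.5, -60.2, 100.7]
tcp_rot: [-2.193, -2.006, 0.221]
force: [-0.1, 0.2, 0.1]
finger_gap: 4.7
gripper_force: 25.0
```

step_arm:
  commands:
    - [[0,0,0.02,0,0,0,1],[0,0,0,0,0,0,1]]

```text
clock: 8.02
tcp_pos: [600.0, -60.2, 98.6]
tcp_rot: [-2.193, -2.006, 0.221]
force: [1.0, 0.0, 0.3]
finger_gap: 5.1
gripper_force: 24.9
```

step_arm:
  commands:
    - [[0,0,0.02,0,0,0,1],[0,0,0,0,0,0,1]]

```text
clock: 8.18
tcp_pos: [600.6, -60.3, 98.1]
tcp_rot: [-2.194, -2.007, 0.219]
force: [-0.1, 0.4, 4.8]
finger_gap: 5.3
gripper_force: 24.8
```

step_arm:
  commands:
    - [[0,0,0,0,0,0,0.1],[0,0,0,0,0,0,0.1],[0,0,0,0,0,0,0.1],[0,0,0,0,0,0,0.1],[0,0,0,0,0,0,0.1]]

```text
clock: 8.6
tcp_pos: [599.5, -60.2, 96.5]
tcp_rot: [-2.193, -2.005, 0.221]
force: [-0.3, 0.2, -0.7]
finger_gap: 30.7
gripper_force: 0.0
```

step_arm:
  commands:
    - [[0,0,-0.15,0,0,0,0.1],[0,0,-0.25,0,0,0,0.1],[0,0,-0.35,0,0,0,0.1],[0,0,-0.35,0,0,0,0.1],[0,0,-0.35,0,0,0,0.1]]

```text
clock: 9.02
tcp_pos: [630.9, -62.9, 239.3]
tcp_rot: [-2.192, -2.005, 0.222]
force: [0.7, -0.3, -0.4]
finger_gap: 39.1
gripper_force: 0.0
```

```bash
python3 -c "
from h import *
crop('scene',225,140,110,100,6,'pics/s4.png');print(sense()['tcp_pos'],sense()['joint_pos'])"
```

```text
[634.9821005  -63.69725119 248.19739862] [-0.21015867  0.41096719  1.29637141 -0.02635277  1.64034318 -0.11984208]
```

View pics/s4.png

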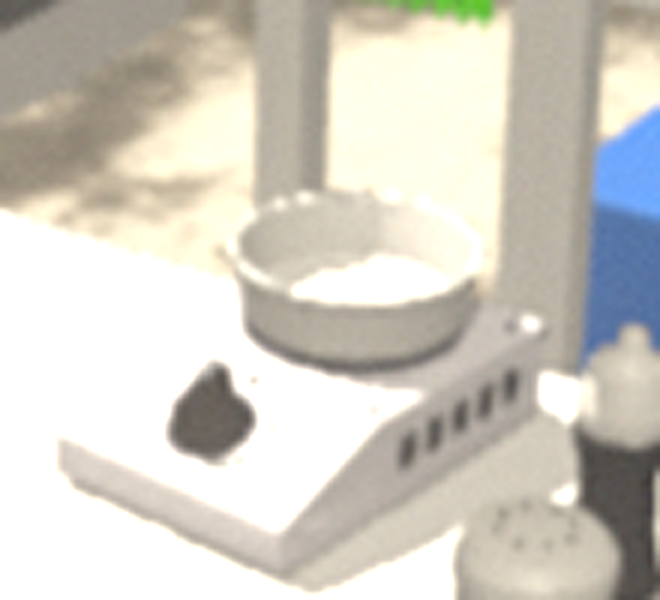

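The dish stands upright on the plate (rim at x 230–487 in the crop), with a thin band of plate showing in front. The bar knob is at about (212,412), pointing up the slope. Planning the knob approach.

```bash
cat >> h.py <<'E'
yaw=-.125;al=.346;K=np.array([425.1,-38.6,46.5])
ex=np.array([np.cos(yaw),np.sin(yaw),0]);up=np.array([0,0,1.])
zk=-np.sin(al)*ex+np.cos(al)*up;u0=np.cos(al)*ex+np.sin(al)*up;y0=np.cross(zk,u0)
def ktool(th,h):  # h: TCP height above panel along the axis
    x=-(np.cos(th)*u0-np.sin(th)*y0)
    return K+h*zk,R.from_matrix(np.c_[x,np.cross(-zk,x),-zk])
E
python3 -c "
from h import *
from scipy.optimize import least_squares
a=np.linspace(0,6.28,181)
def e(c):
    q=(proj('scene',np.c_[c[0]+65.5*np.cos(a),c[1]+65.5*np.sin(a),105+0*a])-[225,140])*6
    return np.r_[q.min(0)-[230,192],q.max(0)-[487,306]]
s=least_squares(e,[536,-52]);print('dish',s.x,s.fun)
p,t=ktool(0,131);print(p)
plan([(p,t,20)],-1)"
```

```text
dish [529.14425949 -56.25703911] [-0.46041619  0.3236387   0.45828657 -0.35224414]
[381.01961099 -33.0610727  169.73651889]
[[[0.004, -0.117, 0.065, -0.007, -0.007, -0.024, -1.0], [0.014, -0.118, 0.062, -0.007, -0.007, -0.024, -1.0], [0.024, -0.118, 0.059, -0.007, -0.007, -0.024, -1.0], [0.034, -0.117, 0.056, -0.007, -0.007, -0.024, -1.0], [0.044, -0.115, 0.053, -0.007, -0.007, -0.024, -1.0]]]
[[[0.054, -0.112, 0.049, -0.007, -0.007, -0.024, -1.0], [0.063, -0.109, 0.045, -0.007, -0.007, -0.024, -1.0], [0.072, -0.105, 0.042, -0.007, -0.007, -0.024, -1.0], [0.08, -0.1, 0.038, -0.007, -0.007, -0.024, -1.0], [0.088, -0.095, 0.034, -0.007, -0.007, -0.024, -1.0]]]
[[[0.096, -0.088, 0.03, -0.007, -0.007, -0.024, -1.0], [0.103, -0.082, 0.026, -0.007, -0.007, -0.024, -1.0], [0.109, -0.074, 0.022, -0.007, -0.007, -0.024, -1.0], [0.115, -0.066, 0.018, -0.007, -0.007, -0.024, -1.0], [0.12, -0.058, 0.014, -0.007, -0.007, -0.024, -1.0]]]
[[[0.124, -0.049, 0.01, -0.007, -0.007, -0.024, -1.0], [0.128, -0.04, 0.007, -0.007, -0.007, -0.024, -1.0], [0.13, -0.03, 0.003, -0.007, -0.007, -0.024, -1.0], [0.132, -0.021, -0.0, -0.007, -0.007, -0.024, -1.0], [0.133, -0.011, -0.003, -0.007, -0.007, -0.024, -1.0]]]
--
```

```bash
python3 -c "
from h import *
from scipy.optimize import least_squares
a=np.linspace(0,6.28,181)
def e(c):
    q=(proj('scene',np.c_[c[0]+58*np.cos(a),c[1]+58*np.sin(a),63+0*a])-[225,115])*4.5
    return np.r_[q.min(0)-[183,314],q.max(0)-[347,391]]
s=least_squares(e,[536,-52]);print('plate',s.x,s.fun)"
```

```text
plate [530.37308371 -54.08216575] [-2.43048464 -0.60469966  2.42108373  0.19475217]
```

step_arm:
  commands:
    - [[0,-0.12,0.06,-0.007,-0.007,-0.024,-1],[0.01,-0.12,0.06,-0.007,-0.007,-0.024,-1],[0.02,-0.12,0.06,-0.007,-0.007,-0.024,-1],[0.03,-0.12,0.06,-0.007,-0.007,-0.024,-1],[0.04,-0.12,0.05,-0.007,-0.007,-0.024,-1]]

```text
clock: 9.48
tcp_pos: [565.2, -57.4, 219.4]
tcp_rot: [-1.84, -2.5, 0.189]
force: [0.1, -1.0, -0.0]
finger_gap: 64.3
gripper_force: 0.0
```

step_arm:
  commands:
    - [[0.05,-0.11,0.05,-0.007,-0.007,-0.024,-1],[0.06,-0.11,0.05,-0.007,-0.007,-0.024,-1],[0.07,-0.1,0.04,-0.007,-0.007,-0.024,-1],[0.08,-0.1,0.04,-0.007,-0.007,-0.024,-1],[0.09,-0.1,0.03,-0.007,-0.007,-0.024,-1]]

```text
clock: 9.9
tcp_pos: [501.9, -50.8, 200.2]
tcp_rot: [1.299, 2.748, -0.137]
force: [0.5, 0.9, 0.0]
finger_gap: 86.1
gripper_force: 0.0
```

step_arm:
  commands:
    - [[0.1,-0.09,0.03,-0.007,-0.007,-0.024,-1],[0.1,-0.08,0.03,-0.007,-0.007,-0.024,-1],[0.11,-0.07,0.02,-0.007,-0.007,-0.024,-1],[0.12,-0.07,0.02,-0.007,-0.007,-0.024,-1],[0.12,-0.06,0.01,-0.007,-0.007,-0.024,-1]]

```text
clock: 10.32
tcp_pos: [437.4, -43.4, 180.7]
tcp_rot: [0.714, 2.826, -0.08]
force: [-0.7, -0.1, 0.1]
finger_gap: 87.0
gripper_force: 0.0
```

step_arm:
  commands:
    - [[0.12,-0.05,0.01,-0.007,-0.007,-0.024,-1],[0.13,-0.04,0.01,-0.007,-0.007,-0.024,-1],[0.13,-0.03,0,-0.007,-0.007,-0.024,-1],[0.13,-0.02,0,-0.007,-0.007,-0.024,-1],[0.13,-0.01,0,-0.007,-0.007,-0.024,-1]]

```text
clock: 10.73
tcp_pos: [374.7, -36.7, 161.4]
tcp_rot: [0.143, 2.793, -0.024]
force: [-0.8, -0.5, -0.3]
finger_gap: 86.8
gripper_force: 0.0
```

step_arm:
  commands:
    - [[0,0,0,0,0,0,-1],[0,0,0,0,0,0,-1]]

```text
clock: 10.9
tcp_pos: [375.3, -37.7, 162.0]
tcp_rot: [0.155, 2.793, -0.026]
force: [0.3, -1.0, 1.9]
finger_gap: 86.8
gripper_force: 0.0
```

```bash
python3 -c "
from h import *
p,t=ktool(0,131);q,r=cur();print(p-q,(r.inv()*t).as_rotvec(),sense()['joint_pos'])
plan([(ktool(0,61)[0],t,5)],-1)"
```

```text
[5.75300393 4.61116568 7.73829168] [ 0.00565018 -0.00109402  0.01312542] [-0.39353939 -0.7156617   2.48223614  0.11017616  1.04566225 -1.89287411]
[[[-0.015, 0.01, 0.129, 0.0, -0.0, 0.001, -1.0], [-0.015, 0.01, 0.129, 0.0, -0.0, 0.001, -1.0], [-0.015, 0.01, 0.129, 0.0, -0.0, 0.001, -1.0], [-0.015, 0.01, 0.129, 0.0, -0.0, 0.001, -1.0], [-0.015, 0.01, 0.129, 0.0, -0.0, 0.001, -1.0]]]
--
```

The dish is within about 3 mm of the plate centre, with both measured in the same camera. Descending on the knob.

step_arm:
  commands:
    - [[-0.01,0.01,0.13,0,0,0.001,-1],[-0.01,0.01,0.13,0,0,0.001,-1],[-0.01,0.01,0.13,0,0,0.001,-1],[-0.02,0.01,0.13,0,0,0.001,-1],[-0.02,0.01,0.13,0,0,0.001,-1]]

```text
clock: 11.32
tcp_pos: [405.8, -35.3, 103.1]
tcp_rot: [0.175, 2.792, -0.021]
force: [-0.3, -0.5, -0.2]
finger_gap: 86.8
gripper_force: 0.0
```

step_arm:
  commands:
    - [[0,0,0,0,0,0,-1],[0,0,0,0,0,0,-1]]

```text
clock: 11.48
tcp_pos: [404.3, -34.9, 102.6]
tcp_rot: [0.172, 2.796, -0.02]
force: [-0.1, -0.6, -0.6]
finger_gap: 87.1
gripper_force: 0.0
```

```bash
python3 -c "
from h import *
p,t=ktool(0,61);q,r=cur();print(p-q,(r.inv()*t).as_rotvec(),sense()['joint_pos'])
plan([(ktool(0,31)[0],t,5)],-1)
crop('scene',225,140,110,100,6,'pics/s5.png')"
```

```text
[ 0.25167825 -1.14895649  1.29477996] [ 0.00757586 -0.00526859  0.0005502 ] [-0.34649551 -0.48162052  2.47219405  0.11046775  0.82263229 -1.85594395]
[[[-0.002, -0.003, 0.058, 0.0, -0.0, 0.0, -1.0], [-0.002, -0.003, 0.058, 0.0, -0.0, 0.0, -1.0], [-0.002, -0.002, 0.058, 0.0, -0.0, 0.0, -1.0], [-0.002, -0.002, 0.058, 0.0, -0.0, 0.0, -1.0], [-0.002, -0.002, 0.058, 0.0, -0.0, 0.0, -1.0]]]
--
```

View pics/s5.png

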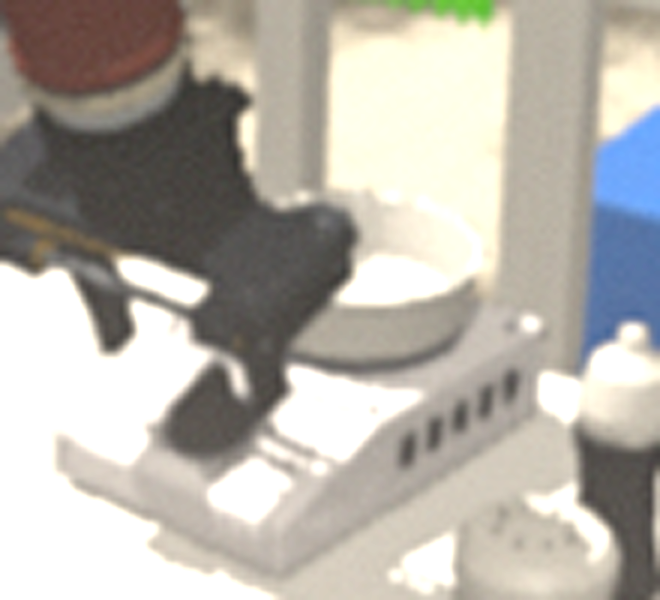

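The open fingers straddle the knob bar and the dish is undisturbed. Going down and closing.

step_arm:
  commands:
    - [[0,0,0.06,0,0,0,-1],[0,0,0.06,0,0,0,-1],[0,0,0.06,0,0,0,-1],[0,0,0.06,0,0,0,-1],[0,0,0.05,0,0,0,-0.6]]

```text
clock: 11.95
tcp_pos: [414.0, -36.3, 75.1]
tcp_rot: [0.172, 2.793, -0.021]
force: [-0.4, -0.5, -0.3]
finger_gap: 84.6
gripper_force: 0.0
```

step_arm:
  commands:
    - [[0,0,0,0,0,0,0],[0,0,0,0,0,0,0.4],[0,0,0,0,0,0,0.4]]
  grip_force: 20

```text
clock: 12.2
tcp_pos: [413.9, -36.2, 75.7]
tcp_rot: [0.171, 2.793, -0.021]
force: [-0.1, 0.2, -0.4]
finger_gap: 68.1
gripper_force: 0.0
```

```bash
python3 -c "
from h import *
p,t=ktool(0,31);q,r=cur();print(r.inv().apply(p-q),(r.inv()*t).as_rotvec(),sense()['force'],sense()['finger_gap'])"
```

```text
[-0.78412201 -0.94373838  0.33434316] [ 0.00708874 -0.00275277  0.00116029] [-0.13285198  0.19694469 -0.3555559 ] 68.12837097765667
```

step_arm:
  commands:
    - [[0,0,0,0,0,0,0.5],[0,0,0,0,0,0,0.5],[0,0,0,0,0,0,0.5],[0,0,0,0,0,0,0.5],[0,0,0,0,0,0,0.6]]

```text
clock: 12.62
tcp_pos: [414.1, -36.3, 75.9]
tcp_rot: [0.171, 2.793, -0.021]
force: [-0.2, -0.3, -0.1]
finger_gap: 34.9
gripper_force: 0.0
```

step_arm:
  commands:
    - [[0,0,0,0,0,0,0.7],[0,0,0,0,0,0,0.8],[0,0,0,0,0,0,1],[0,0,0,0,0,0,1],[0,0,0,0,0,0,1]]

```text
clock: 13.03
tcp_pos: [414.3, -35.0, 75.9]
tcp_rot: [0.172, 2.792, -0.017]
force: [1.6, 8.6, 1.2]
finger_gap: 11.6
gripper_force: 20.0
```

step_arm:
  commands:
    - [[0,0.02,0,0,0,0,1],[0,0,0,0,0,0,1]]

```text
clock: 13.2
tcp_pos: [414.4, -34.7, 76.0]
tcp_rot: [0.17, 2.793, -0.023]
force: [-1.1, -3.0, 0.8]
finger_gap: 11.8
gripper_force: 20.0
```

step_arm:
  commands:
    - [[0,0,-0.03,0,0,0,1],[0,0,-0.03,0,0,0,1],[0,0,-0.03,0,0,0,1],[0,0,-0.02,0,0,0,1],[0,0,0,0,0,0,1]]

```text
clock: 13.62
tcp_pos: [410.6, -34.2, 86.7]
tcp_rot: [0.171, 2.793, -0.022]
force: [-2.1, -4.1, 1.6]
finger_gap: 12.0
gripper_force: 20.0
```

```bash
python3 -c "
from h import *
p,t=ktool(0,31);q,r=cur();s=sense();print(r.inv().apply(q-p),(r.inv()*t).as_rotvec(),r.inv().apply(s['force']),s['wrist_torque'],s['finger_gap'])"
```

```text
[  0.48076691   2.67049146 -11.88050852] [ 0.0064832  -0.00200352  0.00144075] [ 0.91999446 -4.3396665  -2.10309515] [-0.8229646   0.45567654 -0.36960141] 12.023326354976076
```

step_arm:
  commands:
    - [[0,0,0,0,0,0.025,1],[0,0,0,0,0,0.025,1],[0,0,0,0,0,0.025,1],[0,0,0,0,0,0.025,1],[0,0,0,0,0,0,1]]

```text
clock: 14.03
tcp_pos: [410.7, -33.8, 86.5]
tcp_rot: [0.61, 2.732, 0.056]
force: [-1.7, -2.2, 1.6]
finger_gap: 11.9
gripper_force: 20.0
```

step_arm:
  commands:
    - [[0,0,0,0,0,0.025,1],[0,0,0,0,0,0.025,1],[0,0,0,0,0,0,1],[0,0,0,0,0,0,1]]

```text
clock: 14.37
tcp_pos: [410.8, -33.7, 86.4]
tcp_rot: [0.815, 2.681, 0.093]
force: [0.7, -1.5, 1.6]
finger_gap: 11.9
gripper_force: 20.0
```

```bash
python3 -c "
from h import *
p,t=ktool(0,31);q,r=cur();s=sense();print(r.inv().apply(q-p),(t.inv()*r).as_rotvec(),r.inv().apply(s['force']),r.inv().apply(s['wrist_torque']),s['finger_gap'])"
```

```text
[  1.75890979   2.60750347 -11.57730414] [-0.00680063  0.00359228  0.46622666] [-1.86057861 -0.58721171 -1.23597256] [ 0.28910898 -0.04345642  0.01707312] 11.947840604535926
```

step_arm:
  commands:
    - [[0,0,0,0,0,0.028,1],[0,0,0,0,0,0.028,1],[0,0,0,0,0,0.028,1],[0,0,0,0,0,0.028,1],[0,0,0,0,0,0,1]]

```text
clock: 14.78
tcp_pos: [411.0, -33.5, 86.5]
tcp_rot: [1.282, 2.506, 0.178]
force: [1.6, 1.6, 2.4]
finger_gap: 11.7
gripper_force: 20.0
```

step_arm:
  commands:
    - [[0,0,0,0,0,0.027,1],[0,0,0,0,0,0.027,1],[0,0,0,0,0,0.027,1],[0,0,0,0,0,0.026,1],[0,0,0,0,0,0,1]]

```text
clock: 15.2
tcp_pos: [411.3, -33.4, 86.6]
tcp_rot: [1.694, 2.273, 0.254]
force: [4.5, 3.2, -0.4]
finger_gap: 12.0
gripper_force: 20.0
```

step_arm:
  commands:
    - [[0,0,0,0,0,0,1],[0,0,0,0,0,0,1]]

```text
clock: 15.37
tcp_pos: [411.3, -33.4, 86.6]
tcp_rot: [1.689, 2.276, 0.253]
force: [4.2, 3.1, 0.1]
finger_gap: 12.1
gripper_force: 20.0
```

```bash
python3 -c "
from h import *
p,t=ktool(0,31);q,r=cur();s=sense();print(t.inv().apply(q-p),(t.inv()*r).as_rotvec(),r.inv().apply(s['force']),r.inv().apply(s['wrist_torque']),s['finger_gap'])"
```

```text
[ -0.13298452   3.46262707 -11.61978505] [-0.00696899  0.0053308   1.15303759] [1.83853881 4.76743963 1.2083431 ] [-0.61426901  0.20935136  0.09244352] 12.120059530392933
```

step_arm:
  commands:
    - [[0,0,0.03,0,0,0,1],[0,0,0.03,0,0,0,1],[0,0,0.03,0,0,0,1],[0,0,0,0,0,0,1]]

```text
clock: 15.7
tcp_pos: [414.4, -33.8, 77.7]
tcp_rot: [1.691, 2.274, 0.253]
force: [6.7, 4.3, -0.7]
finger_gap: 11.7
gripper_force: 20.0
```

step_arm:
  commands:
    - [[0,0,0.02,0,0,0,1],[0,0,0.02,0,0,0,1],[0,0,0,0,0,0,1],[0,0,0,0,0,0,1]]

```text
clock: 16.03
tcp_pos: [415.7, -34.2, 74.9]
tcp_rot: [1.691, 2.275, 0.252]
force: [-5.3, 4.8, 14.5]
finger_gap: 11.7
gripper_force: 20.0
```

```bash
python3 -c "
from h import *
p,t=ktool(0,31);q,r=cur();s=sense();print(t.inv().apply(q-p),(t.inv()*r).as_rotvec(),r.inv().apply(s['force']),r.inv().apply(s['wrist_torque']),s['finger_gap'])"
```

```text
[-0.35702274  3.21536865  0.96779332] [-0.00588481  0.00572864  1.15462935] [  4.10562061   1.13559109 -15.62341979] [ 0.07631959  0.66646888 -0.02269285] 11.656921110172947
```

step_arm:
  commands:
    - [[0,0,0,0,0,0,0],[0,0,0,0,0,0,0],[0,0,0,0,0,0,0],[0,0,0,0,0,0,0],[0,0,0,0,0,0,0]]

```text
clock: 16.45
tcp_pos: [414.4, -34.2, 73.3]
tcp_rot: [1.695, 2.274, 0.251]
force: [0.5, 0.1, -0.4]
finger_gap: 37.2
gripper_force: 0.0
```

step_arm:
  commands:
    - [[0,0,-0.1,0,0,0,0],[0,0,-0.2,0,0,0,0],[0,0,-0.2,0,0,0,0],[0,0,-0.2,0,0,0,0],[0,0,-0.2,0,0,0,0]]

```text
clock: 16.87
tcp_pos: [384.0, -31.0, 159.0]
tcp_rot: [1.695, 2.274, 0.251]
force: [0.5, -0.2, 0.5]
finger_gap: 43.7
gripper_force: 0.0
```

step_arm:
  commands:
    - [[0,0,0,0,0,0,0],[0,0,0,0,0,0,0]]

```text
clock: 17.03
tcp_pos: [385.5, -31.6, 159.7]
tcp_rot: [1.693, 2.27, 0.252]
force: [0.2, 0.3, -0.4]
finger_gap: 43.6
gripper_force: 0.0
```

```bash
python3 -c "
from h import *
crop('scene',225,140,150,120,5,'pics/s6.png');print(sense()['finger_gap'],sense()['force'])"
```

```text
43.4913863980642 [-0.06348913  1.0473244  -0.59282394]
```

View pics/s6.png

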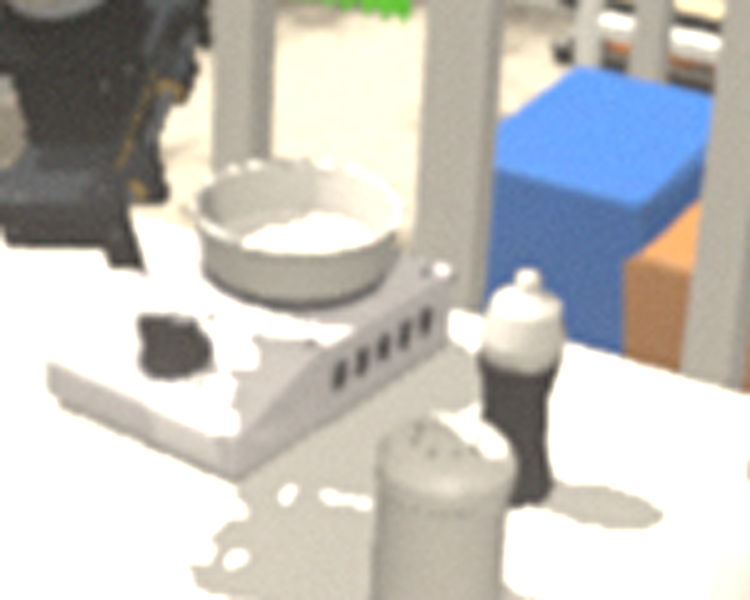

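The picture shows the knob bar at about (175,345) turned and seated, the dish upright on the plate, the mill and dredger standing, and the arm clear of everything.

```bash
python3 -c "
from station import *
print(hand_in())"
```

```text
the job is handed in; nothing more can be done
None
```

I handed the job in at about 17 s: the dish stands upright on the empty warmer's plate, about 3 mm off centre by camera, with its knob turned to the single dot (about 1.15 rad) and pushed home; the verdict was not shown.

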